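Slide the filter out of the bench air cleaner

ROBOT

A 6-joint arm with a two-finger parallel gripper is mounted at the origin on the work surface. World frame = base frame: x ahead of the robot, y to its left, z up, the work surface at z = 0. Lengths are in m, angles in degrees, forces in N, time in s.
With the tool pointing down it reaches from about 0.375 to 0.75 m from the base axis. Payload 9 kg.
Tool frame: the origin (TCP) lies where the fingers leave the gripper's body, on its centre line; the fingertips stand 73 mm ahead of it and the grasp point (between the pads) lies 54 mm ahead of it (robot.tip_reach is the distance from the TCP to the fingertips, in m); z points along the fingers, y is the direction in which the jaws open and shut (so a half turn about z gives the same grasp; the last joint's range is limited). The gripper opens to 85 mm and grips with 20 to 120 N. Pads are 22 mm wide; open, the fingers measure 114 mm over their backs; the gripper's body (76 mm by 85 mm) begins 54 mm behind the grasp point. The pads swing forward as they close: fully open they stand 13 mm farther back than shut.
Start: joints at [-78.936, 5.964, 5.575, 89.605, 0, 77.527], TCP at [0.24, -0.55, 0.304] pointing down, gripper open.
Joint ranges: [-171.21, 171.21], [-48.23, 106.86], [-62.78, 66.21], [-105.2, 120.99], [-86.42, 89.51], [-180, 180]. Speed limits (degrees/s): [127.2, 127.2, 147.25, 180, 180, 180].

INTERFACE

Orientations are given as [roll, pitch, yaw] about the fixed x, y, z axes, in that order (R = Rz(yaw) Ry(pitch) Rx(roll)).
In Python, from plant import robot gives the robot as it stands. Calls block until the motion is done:
- robot.move_pose(position, orientation): joint-space move of the TCP to a pose.
- robot.line_to(position, vel=0.15, rotation=None, guard=None): straight line of the TCP; rotation=None keeps the orientation; vel is the mean speed in m/s. With guard (N) it stops when the force on the tool has changed by that much, and returns True; else False.
- robot.goto_joints(angles): joint-space move.
- robot.set_gripper(opening): finger opening in m; the grip force is fixed at half the most; returns when the fingers have stopped.
- robot.pause(seconds).
- robot.ik(position, orientation): joint angles nearest the present ones, or None.
- robot.observe(): the state.
- robot.grab_frame(name): name is "scene" or "side" or "wrist"; returns the picture (400x640x3 uint8, blue, green, red); there is no depth.
- robot.get_calibration(name): a dict with "vertical_fov" (degrees; the focal length in pixels is half the picture's height over the tangent of half this angle, whatever the lens; pixels are square), "cx", "cy" (the principal point, pixels), "rvec" (rotation vector, rad) and "tvec" (3), from world to camera coordinates, as OpenCV has them. Camera axes: x right, y down, z forward; pixel columns grow to the right and rows downward; lengths in m; the calibration is good to about 2 mm. A picture is of the moment at which its call begins: read the wrist's pose just before it. get_calibration takes no time and is no camera call; for the wrist camera it gives the pose at the moment of the call.
A pose or a line that the arm cannot do raises robot.IKError and nothing moves.
- robot.job_done(): hands the job in, once; it reports no verdict.
The state is a dict: "time": time; "q": joint angles; "qvel": joint speeds; "joint_torque": joint torques, N m; "tool_pos": TCP position; "tcp_rot": TCP orientation; "ft_force": force on the tool from outside, world axes, zero at the start; "torque": the same for the moment, N m; "gripper_width": finger opening in m.
Only numpy, scipy, OpenCV 4.12 (cv2) and the standard library are available. Lean on these libraries where they do the work, as an engineer would, in place of code of your own. Each camera call takes 0.05 s, during which the arm holds its last target.

TASK

Take the square-handled pin tool from the wooden stand, press its pin into the small square well in the roof of the air cleaner so that the release button at the bottom is held down, and, still holding it down, push the filter slide out of the open end until it meets its stop. Let the button spring up again, then put the pin tool back upright in its empty hole in the stand. Leave the other things on the table where they are.

Things in the scene. Friction and masses are not known exactly. Their poses are not given: they have to be found in the camera images.
- pin_tool: Pin tool, upright, the only tool in the stand with a SQUARE handle (brown wood). Origin: on its axis at the collar's underside; own z up. Steel collar disc 34 mm across, 0 to 6 mm above the origin; handle 20 x 20 mm (sides along own x and y), 6 to 58 mm above it; pin 7 mm across, down to 45 mm below it. About 90 g. Collar rests on the stand's top. Grip the handle just above the collar.
- pin_tip (a point): the lower end of the pin tool's pin, on the axis, 45 mm below the collar's underside
- stand: Tool stand: fixed plywood block 175 x 60 x 55 mm (own x, y, z); origin: centre of its underside. Three square holes 18 x 18 mm, 50 mm deep, along own x at -55, 0, +55 mm: one holds the pin tool, the others two round-handled tools (26 mm across or less, with collars like the pin tool's, tops up to 50 mm above the stand). The fingers have room at own +y and -y of each tool.
- stand_hole0 (a point): centre of the mouth of the hole at own x -55 mm of the stand, level with its top (55 mm above the table)
- stand_hole1 (a point): the same, middle hole
- stand_hole2 (a point): the same, hole at own x +55 mm
- cleaner: Bench air cleaner, fixed, white housing 170 x 240 x 112 mm (own x, y, z); origin: centre of its underside. In its roof, between two rails that rise 6 mm higher, lies a flat grey filter slide with black ribs (136 mm wide, 226 mm long, 24 mm thick, top 106 mm above the table). It slides out level along own +y, the open end with the slide's lip; the -y end is walled.
- well_mouth (a point): centre of the mouth of the square well in the slide's top, level with that top; moves with the slide. 16 x 16 mm, sides along the cleaner's x and y, thin white rim; the release button lies 10 mm down in it. On the slide's middle line, in its ribless part, 40 mm from its middle towards the walled end. A pin standing in the well pushes the slide by the well's wall.
- button_top (a point): centre of the top face of the release button (14 x 14 mm pad) in the well; moves with the slide and with the button
- release (a joint): release button, m pressed: 0 = up, 0.007 = fully down (17 mm below the slide's top). Sprung: 1.5 N to start it, 5 N fully down. It travels with the slide. Pressed less than 3.5 mm the slide is locked; pressed more, it is free. If the button rises on the way the slide catches again within 16 mm, and goes on when it is pressed again.
- filter_slide (a joint): filter slide, m moved out along the cleaner's own +y: 0 = closed, 0.08 = the stop. Takes about 2 to 4 N to push. Beyond 0.0755 the risen button locks it out.
- slide_lip (a point): middle of the slide's outer end lip, at its open (+y) end, 102 mm above the table
- nut_driver: round black handle, a tool in the stand to be left there; origin at the underside of its collar
- round_file: round light wooden handle, a tool in the stand to be left there; origin at the underside of its collar
- button_jar: glass jar with steel cap, 68 mm across, 85 mm high, bystander; origin under its centre
- tape_roll: roll of tape lying flat, 90 mm across, 24 mm high, bystander; origin under its centre
- thread_spool: thread spool, 44 mm across, 50 mm high, bystander; origin under its centre
- mug: white mug, 80 mm across, 90 mm high, bystander; origin under its centre
There are look-alikes about, which are no part of the job. Several things look just like the stand: the one meant starts farthest from the robot's base.

How it is judged (in metres and radians):
On the way, in this order (a step that is already met when the one before it is completed fails the run):
1. the release button is held down (at least 4 mm) by the pin tool, the slide still in (value of joint release above 0.004 m and contact force between pin_tool and release above 0.3 N and value of joint filter_slide below 0.02 m), for 0.1 s.
2. the slide is out to its stop (at least 76 mm) with the pin tool still holding the button down (value of joint release above 0.0035 m and contact force between pin_tool and release above 0.3 N and value of joint filter_slide above 0.076 m), for 0.1 s.
At the end, for the whole second after the job is handed in: The filter slide is out to its stop (at least 76 of its 80 mm), the release button is up again (within 1.5 mm), and the pin tool stands released, upright (within 0.12 rad) and at rest in its stand hole, its axis within 8 mm of the hole's centre and its collar down on the stand's top (within 4 mm) (value of joint filter_slide above 0.076 m and value of joint release below 0.0015 m and (horizontal distance between pin_tool and stand_hole0 below 0.008 m or horizontal distance between pin_tool and stand_hole1 below 0.008 m or horizontal distance between pin_tool and stand_hole2 below 0.008 m) and z of pin_tool in the frame of stand between 0.051 and 0.059 m and angle between pin_tool's own z axis and vertical below 0.12 rad and linear speed of pin_tool below 0.02 m/s); the robot touches nothing.
It fails at once if one of the other two tools is lifted or moved by more than 20 mm (distance of any of nut_driver, round_file from where it was at the start of the episode above 0.02 m).
It fails at once if a bystander is moved by more than 30 mm or tipped (distance of any of button_jar, tape_roll, thread_spool, mug from where it was at the start of the episode above 0.03 m or angle between any of button_jar, tape_roll, thread_spool, mug's own z axis and vertical above 0.4 rad).
It also fails if it takes over 54 s, if anything falls off the work surface, if the arm or the gripper's body presses on something with over 40 N, if the wrist force passes 120 N, or if a joint passes its speed limit or range.

## Working session

There is one attempt and no reset: what is moved stays moved. The work goes in short steps, each a Python script; the robot and the scene stay as the last script left them, time stands still between calls to the robot, and variables do not carry over. Pictures are saved under pics/ and viewed, and the job is handed in when it is done.

```bash
mkdir -p pics; ls; python3 - <<'E'
from plant import robot
import cv2
for n in("scene","side","wrist"):
    c=robot.get_calibration(n);print(n,c)
    cv2.imwrite(f"pics/{n}0.png",robot.grab_frame(n))
print(robot.observe())
E
```

```text
pics
scene {'vertical_fov': 46.06937552504242, 'cx': 317.8054362237482, 'cy': 200.80240390878177, 'rvec': array([ 1.86851744,  1.89213834, -0.61050425]), 'tvec': array([ 0.07426718, -0.3372793 ,  1.84458462])}
side {'vertical_fov': 47.03344719809344, 'cx': 321.2464147800918, 'cy': 203.39720310648792, 'rvec': array([ 0.34396739, -2.56639488,  1.51994548]), 'tvec': array([0.42636975, 0.18172832, 1.40957096])}
wrist {'vertical_fov': 60.309410219423235, 'cx': 318.80381503775254, 'cy': 198.21919223316377, 'rvec': array([-2.41687525,  1.58258841,  0.23282815]), 'tvec': array([-0.60006784, -0.03702319,  0.37775249])}
{'time': 0.15, 'q': array([-7.89351334e+01,  5.99112962e+00,  5.53950622e+00,  8.96032939e+01,
        1.25099238e-04,  7.75289335e+01]), 'qvel': array([-0.01780422, -0.10910535,  0.15197028,  0.05813276,  0.08629349,
       -0.09808399]), 'joint_torque': array([ 3.39019170e-03, -5.57355344e+01,  5.04008818e+01,  1.24434548e-02,
       -3.34915312e-04,  1.65160378e-05]), 'tool_pos': array([ 0.23959348, -0.54991115,  0.30331837]), 'tcp_rot': array([-1.79946405e+02, -1.19813449e-02,  2.35359275e+01]), 'ft_force': array([ 0.62766816, -0.05446204,  0.40717081]), 'torque': array([-0.01131443, -0.05903286,  0.00081054]), 'gripper_width': 0.08523347325193015}
```

View pics/scene0.png

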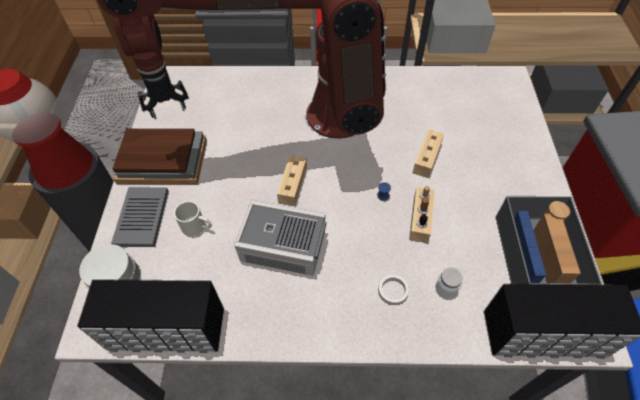

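View pics/side0.png

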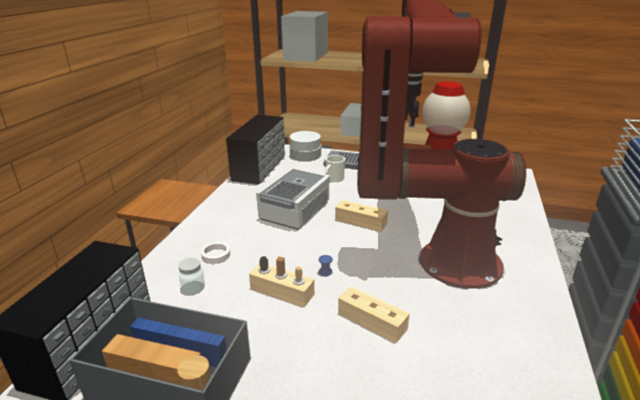

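View pics/wrist0.png

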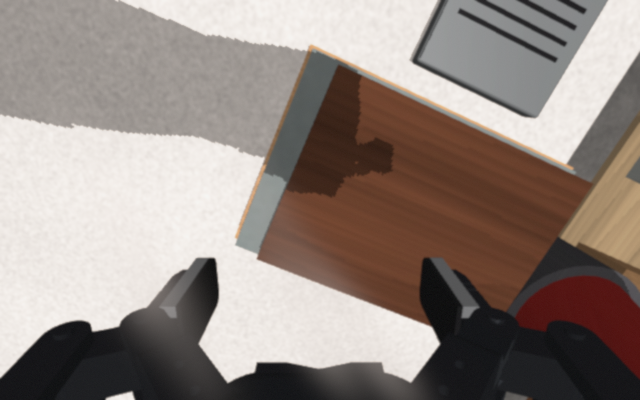

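Stand candidates in the scene view are at (292,178), (428,152) and (423,213). Only (423,213) holds tools, and it looks farthest from the base. I'll enlarge it to confirm and cast rays for the distances.

```bash
cat > h.py <<'E'
import numpy as np, cv2
from plant import robot
def cam(n,c=None):
    c=c or robot.get_calibration(n); R=cv2.Rodrigues(np.array(c['rvec']))[0]; t=np.array(c['tvec'])
    f=200/np.tan(np.radians(c['vertical_fov'])/2)
    return f,c['cx'],c['cy'],R,t
def ray(C,u,v):
    f,cx,cy,R,t=C; d=R.T@np.array([(u-cx)/f,(v-cy)/f,1]); return -R.T@t,d
def plane(C,u,v,z):
    o,d=ray(C,u,v); return o+d*(z-o[2])/d[2]
def proj(C,p):
    f,cx,cy,R,t=C; q=R@np.array(p)+t; return np.array([f*q[0]/q[2]+cx,f*q[1]/q[2]+cy])
def tri(a,b):
    (o1,d1),(o2,d2)=a,b
    A=np.stack([d1,-d2],1); s=np.linalg.lstsq(A,o2-o1,rcond=None)[0]
    p,q=o1+s[0]*d1,o2+s[1]*d2; return (p+q)/2,np.linalg.norm(p-q)
E
python3 - <<'E'
from h import *
C=cam("scene")
for n,u,v,z in [("standA",292,178,.055),("standB",428,152,.055),("standC",423,213,.055),("cleaner",282,235,.112),("well",269,228,.106),("mug",190,215,.045),("jar",450,280,.04),("spool",384,190,.03),("tape",393,290,.02)]:
    p=plane(C,u,v,z);print(n,p.round(3),np.hypot(p[0],p[1]).round(3))
a=cv2.imread("pics/scene0.png");b=cv2.imread("pics/side0.png")
x=cv2.resize(a[170:270,360:460],(400,400),interpolation=2);y=cv2.resize(b[240:320,235:335],(400,320),interpolation=2)
y=np.vstack([y,np.zeros((80,400,3),np.uint8)])
cv2.imwrite("pics/c1.png",np.hstack([x,y]))
cv2.imwrite("pics/c2.png",cv2.resize(a[190:290,220:350],(780,600),interpolation=2))
E
```

```text
standA [ 0.356 -0.155  0.055] 0.388
standB [0.238 0.319 0.055] 0.398
standC [0.496 0.273 0.055] 0.566
cleaner [ 0.615 -0.169  0.112] 0.638
well [ 0.587 -0.211  0.106] 0.624
mug [ 0.502 -0.481  0.045] 0.695
jar [0.723 0.33  0.04 ] 0.794
spool [0.386 0.157 0.03 ] 0.417
tape [0.747 0.162 0.02 ] 0.765
```

View pics/c1.png

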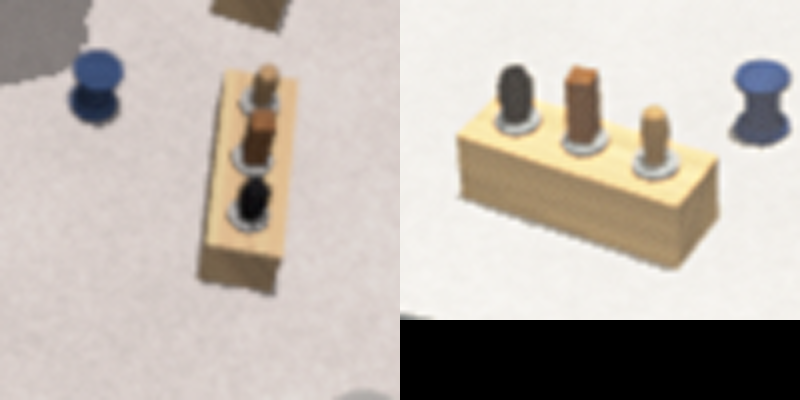

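View pics/c2.png

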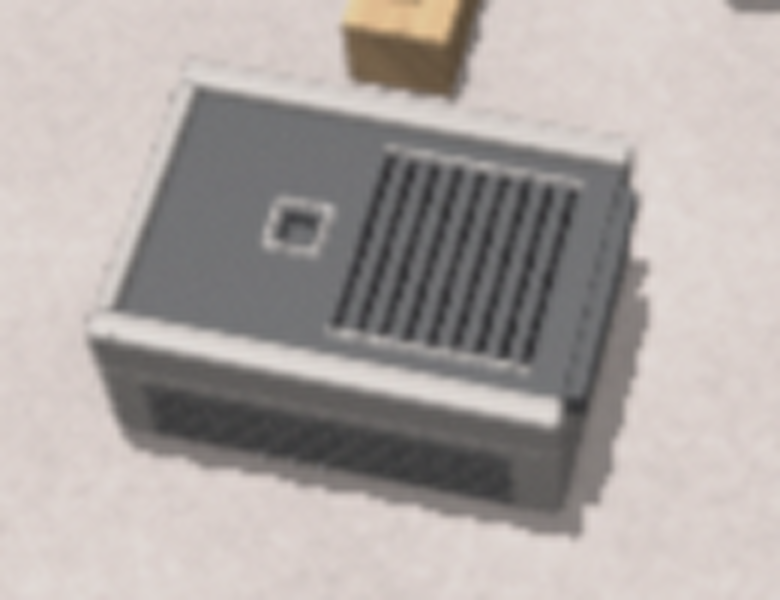

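Confirmed: the stand meant is the one at (423,213), 0.566 m from the base against 0.39 and 0.40 for the other two. In it, the brown square handle is in the middle hole, black round is in one outer hole and light round is in the other. Next I'll look from the wrist.

```bash
python3 - <<'E'
from h import *
from scipy.spatial.transform import Rotation as Ro
C=cam("scene")
p,q=plane(C,415.5,188,.055),plane(C,412,231.2,.055);print("stand edge",p,q,np.degrees(np.arctan2(*(q-p)[1::-1])),np.linalg.norm(q-p))
p,q=plane(C,220+90/6,190+330/6,.112),plane(C,220+565/6,190+420/6,.112);print("rail",p,q,np.degrees(np.arctan2(*(q-p)[1::-1])),np.linalg.norm(q-p))
s=robot.observe();f,cx,cy,R,t=cam("wrist")
Rt=Ro.from_euler('xyz',s['tcp_rot'],degrees=True).as_matrix()
print("cam in tcp",Rt.T@(-R.T@t-s['tool_pos']),"\n",Rt.T@R.T)
for yaw in (0,90,180,-90,45,-45): print(yaw,robot.ik([.5,.27,.35],[180,0,yaw]),robot.ik([.6,-.2,.35],[180,0,yaw]))
E
```

```text
stand edge [0.39590543 0.2589945  0.055     ] [0.56408379 0.23109761 0.055     ] -9.418283268302737 0.17047638806790527
rail [ 0.65049363 -0.30563955  0.112     ] [ 0.69789657 -0.07098921  0.112     ] 78.57908683031278 0.23939051785005422
cam in tcp [ 0.07329182  0.00032467 -0.06895576] 
 [[ 4.54438215e-04 -9.57758866e-01 -2.87572163e-01]
 [ 9.99999678e-01  2.45139572e-04  7.63820353e-04]
 [-6.61060398e-04 -2.87572418e-01  9.57758669e-01]]
0 [  15.18548809    1.29718413    5.53820679   94.24102266    0.
 -164.81451191] [-30.25950678  12.8157266   17.93057916  95.11485255   0.
 149.74049322]
90 [ 15.18548809   1.29718413   5.53820679  94.24102266   0.
 105.18548809] [-30.25950678  12.8157266   17.93057916  95.11485255   0.
  59.74049322]
180 [15.18548809  1.29718413  5.53820679 94.24102266  0.         15.18548809] [-30.25950678  12.8157266   17.93057916  95.11485255   0.
 -30.25950678]
-90 [ 15.18548809   1.29718413   5.53820679  94.24102266   0.
 -74.81451191] [ -30.25950678   12.8157266    17.93057916   95.11485255    0.
 -120.25950678]
45 [ 15.18548809   1.29718413   5.53820679  94.24102266   0.
 150.18548809] [-30.25950678  12.8157266   17.93057916  95.11485255   0.
 104.74049322]
-45 [  15.18548809    1.29718413    5.53820679   94.24102266    0.
 -119.81451191] [ -30.25950678   12.8157266    17.93057916   95.11485255    0.
 -165.25950678]
```

```bash
python3 - <<'E'
from h import *
robot.move_pose([.60,-.20,.33],[180,0,168.6]); print(robot.observe()['time'])
import pickle
c1=robot.get_calibration("wrist");i=robot.grab_frame("wrist");cv2.imwrite("pics/w1.png",i)
robot.move_pose([.48,.265,.30],[180,0,170.6]);print(robot.observe()['time'])
c2=robot.get_calibration("wrist");i=robot.grab_frame("wrist");cv2.imwrite("pics/w2.png",i)
pickle.dump((c1,c2),open("cal.pkl","wb"))
E
```

```text
1.975
3.775
```

View pics/w1.png

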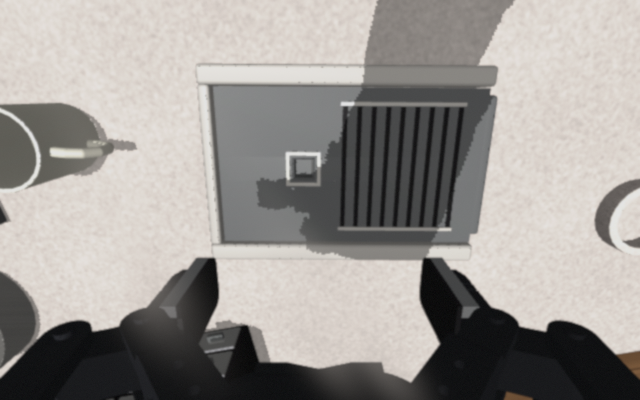

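View pics/w2.png

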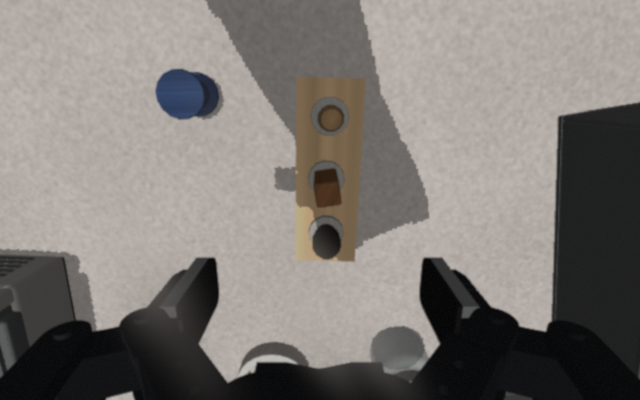

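```bash
python3 - <<'E'
from h import *
a=cv2.imread("pics/w2.png");b=cv2.imread("pics/w1.png")
x=cv2.resize(a[65:275,285:375],(257,600),interpolation=2)
x=np.clip(x*1.6,0,255).astype(np.uint8)
x2=cv2.resize(np.clip(a[150:215,300:352]*2.,0,255).astype(np.uint8),(480,600),interpolation=2)
cv2.imwrite("pics/c3.png",np.hstack([x,x2]))
cv2.imwrite("pics/c4.png",cv2.resize(b[140:200,270:340],(700,600),interpolation=2))
E
```

```text
(no output)
```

View pics/c3.png

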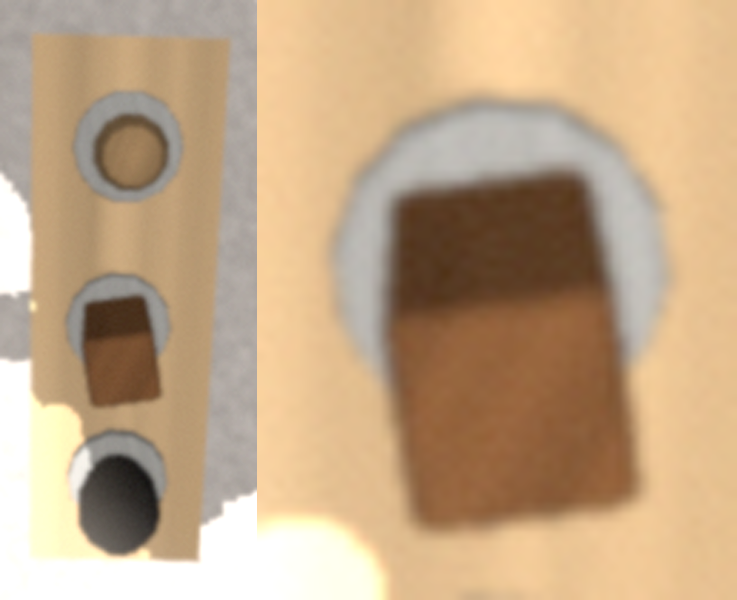

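View pics/c4.png

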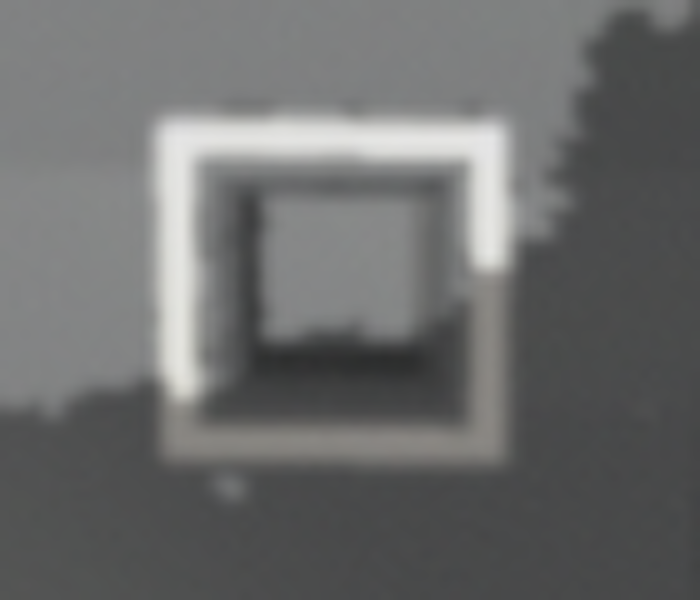

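```bash
python3 - <<'E'
from h import *
import pickle
c1,c2=pickle.load(open("cal.pkl","rb"));A=cam("",c1);B=cam("",c2);S=cam("scene");D=cam("side")
def ang(p,q): return np.degrees(np.arctan2(*(q-p)[1::-1])).round(1),np.linalg.norm((q-p)[:2]).round(4)
P=[plane(B,u,v,.113) for u,v in [(314.2,184.1),(337.7,181.4),(341.2,203.6),(317.4,207.2)]]
print("handle",np.mean(P,0)); [print(ang(P[i],P[(i+1)%4])) for i in range(4)]
print("collar top",plane(B,326.3,178.9,.061), "width",ang(plane(B,308.2,178.9,.061),plane(B,344.4,178.9,.061)))
# stand top corners
T=[plane(B,285+x/2.857,65+y/2.857,.055) for x,y in [(32,35),(229,39),(199,561),(31,559)]]
print("stand",np.mean(T,0),[ang(T[i],T[(i+1)%4]) for i in range(4)])
for x,y in[(128,147),(118,486)]: print("collars",plane(B,285+x/2.857,65+y/2.857,.061))
W=[plane(A,270+x/10,140+y/10,.106) for x,y in [(195,158),(470,158),(470,425),(197,425)]]
print("well",np.mean(W,0),[ang(W[i],W[(i+1)%4]) for i in range(4)])
print("well scene",plane(S,220+299/6,190+228/6,.106))
R=[plane(A,u,v,.112) for u,v in [(197,65),(497,67),(470,259),(210,259)]]
print("roof",np.mean(R,0),[ang(R[i],R[(i+1)%4]) for i in range(4)])
# handle top scene/side triang
u1=(360+262/4,170+119/4);u2=(235+183/4,240+74/4)
print("tri",tri(ray(S,*u1),ray(D,*u2)))
w=np.mean(W,0);r=np.mean(R,0)
print("well rel roof",w-r)
E
```

```text
handle [0.48243162 0.27050057 0.113     ]
(np.float64(87.3), np.float64(0.0181))
(np.float64(0.2), np.float64(0.0181))
(np.float64(-90.4), np.float64(0.0188))
(np.float64(178.0), np.float64(0.0188))
collar top [0.48285183 0.2704711  0.061     ] width (np.float64(80.6), np.float64(0.0333))
stand [0.48239555 0.27205529 0.055     ] [(np.float64(79.5), np.float64(0.0594)), (np.float64(-10.7), np.float64(0.1743)), (np.float64(-100.2), np.float64(0.0593)), (np.float64(169.4), np.float64(0.1746))]
collars [0.42811967 0.2823118  0.061     ]
collars [0.53791573 0.26167187 0.061     ]
well [ 0.58611691 -0.21208202  0.106     ] [(np.float64(78.5), np.float64(0.0236)), (np.float64(-11.6), np.float64(0.0236)), (np.float64(-101.5), np.float64(0.0239)), (np.float64(167.5), np.float64(0.0236))]
well scene [ 0.58724252 -0.20802185  0.106     ]
roof [ 0.59261399 -0.1785004   0.112     ] [(np.float64(78.2), np.float64(0.234)), (np.float64(-11.5), np.float64(0.1653)), (np.float64(-101.5), np.float64(0.239)), (np.float64(166.8), np.float64(0.1669))]
tri (array([0.48189465, 0.27163583, 0.11197341]), np.float64(0.003396068407578107))
well rel roof [-0.00649709 -0.03358161 -0.006     ]
```

The numbers agree with each other:
- **Handle:** about 19 mm square against 20 given.
- **Stand top:** 174 x 59 mm against 175 x 60.
- **Pin tool:** at (0.4825, 0.2705), with the handle twisted to about -1.5°.
- **Well:** 34 mm behind the roof's centre, on its middle line.

Now I'll grasp the tool.

```bash
python3 - <<'E'
from h import *
X,Y=.4825,.2707
robot.set_gripper(.055)
robot.move_pose([X,Y,.24],[180,0,178.5])
print(robot.line_to([X,Y,.1385],vel=.1,guard=8), robot.observe()['tool_pos'])
f0=robot.observe()['ft_force']
robot.set_gripper(.0)
s=robot.observe();print(s['time'],s['gripper_width'],s['tool_pos'],s['ft_force']-f0)
cv2.imwrite("pics/w3.png",robot.grab_frame("wrist"))
E
```

```text
False [0.48293882 0.2708498  0.13930877]
6.1583 0.019152251733323793 [0.48283323 0.27079852 0.13907409] [-0.43655799 -0.461903    5.02561999]
```

View pics/w3.png

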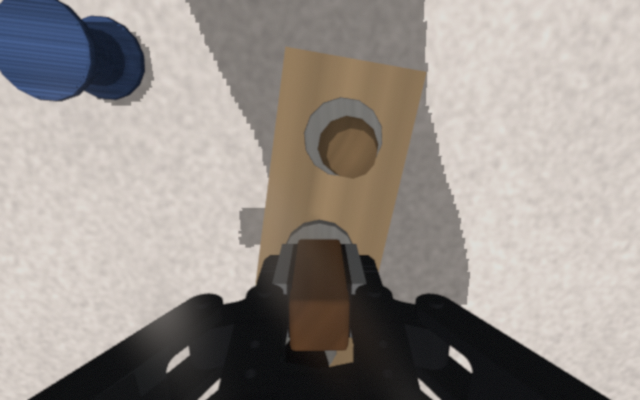

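The grip is square, with the brown handle between the pads at (318,300). Now I'll lift, carry it to hover over the well, and look.

```bash
python3 - <<'E'
from h import *
import pickle
robot.line_to([.4829,.2708,.20],vel=.1)
robot.line_to([.4829,.2708,.29],vel=.2)
robot.move_pose([.5861,-.2121,.28],[180,0,178.5])
robot.line_to([.5861,-.2121,.255],vel=.1)
s=robot.observe();print(s['time'],s['gripper_width'],s['tool_pos'],s['ft_force'])
c=robot.get_calibration("wrist");cv2.imwrite("pics/w4.png",robot.grab_frame("wrist"));pickle.dump(c,open("cal4.pkl","wb"))
cv2.imwrite("pics/sd4.png",robot.grab_frame("side"));cv2.imwrite("pics/sc4.png",robot.grab_frame("scene"))
i=cv2.imread("pics/sc4.png");j=cv2.imread("pics/sd4.png")
cv2.imwrite("pics/c5.png",np.hstack([cv2.resize(i[150:280,220:350],(400,400)),cv2.resize(j[110:240,230:360],(400,400))]))
E
```

```text
9.775 0.019245244431432423 [ 0.58589125 -0.21144615  0.25446734] [ 1.03009991 -0.19369553 -1.31338567]
```

View pics/w4.png

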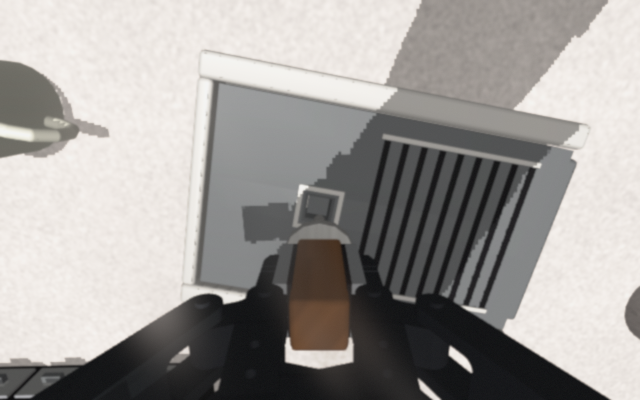

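View pics/c5.png

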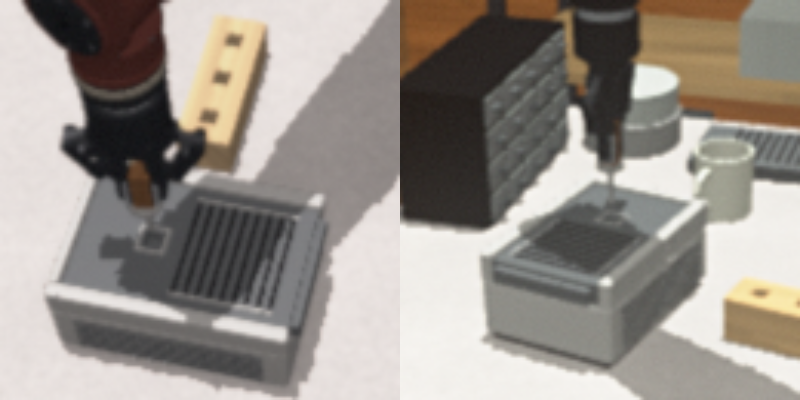

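```bash
python3 - <<'E'
from h import *
i=cv2.imread("pics/w4.png")
cv2.imwrite("pics/c6.png",cv2.resize(i[175:240,285:355],(700,650)[:1]+(600,),interpolation=2) if 0 else cv2.resize(i[178:238,285:355],(700,600),interpolation=2))
E
```

```text
(no output)
```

View pics/c6.png

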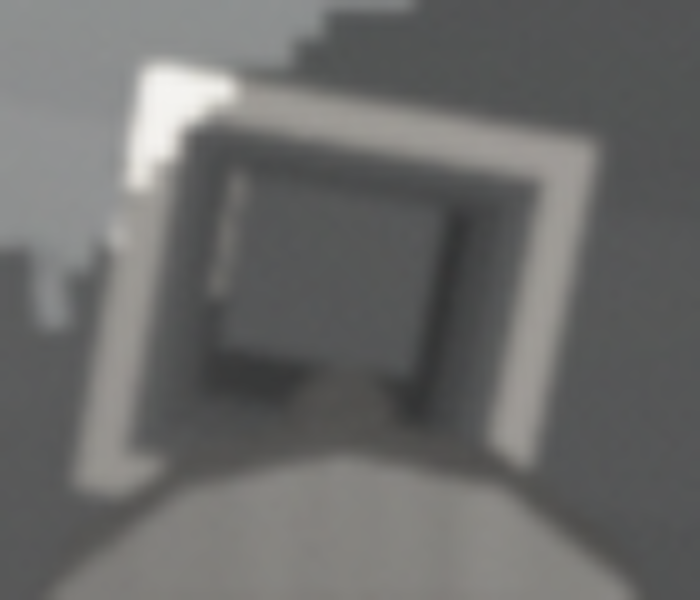

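```bash
python3 - <<'E'
from h import *
import pickle
A=cam("",pickle.load(open("cal4.pkl","rb")))
P=[plane(A,285+x/10,178+y/10,.106) for x,y in [(145,65),(600,135),(75,490)]]
print("well ctr",(P[1]+P[2])/2,[np.linalg.norm(P[0]-P[k]) for k in(1,2)])
P=[plane(A,285+x/10,178+y/10,.106) for x,y in [(195,128),(545,180),(130,450)]]
print("well in",(P[1]+P[2])/2,[np.linalg.norm(P[0]-P[k]) for k in(1,2)])
P=[plane(A,285+x/10,178+y/10,.096) for x,y in [(240,165),(445,205),(415,370),(215,345)]]
print("pad",np.mean(P,0))
print("tip near edge",plane(A,319.5,214.7,.1255), "tip if at tcp", proj(A,[.5859,-.21145,.1255]), proj(A,[.5859-.0035,-.2114,.1255]))
E
```

```text
well ctr [ 0.58588177 -0.21204163  0.106     ] [np.float64(0.030140400548738115), np.float64(0.03012947779152303)]
well in [ 0.58597803 -0.21193508  0.106     ] [np.float64(0.023275750115935728), np.float64(0.02300047242383118)]
pad [ 0.58606678 -0.21237659  0.096     ]
tip near edge [ 0.58265933 -0.21123238  0.1255    ] tip if at tcp [319.27422877 219.70470279] [319.21446364 214.30480663]
```

The measured pin tip lines up with the well to within 1 mm. Now I'll insert and press.

```bash
python3 - <<'E'
from h import *
X,Y=.5861,-.2123
robot.line_to([X,Y,.2295],vel=.06)
s=robot.observe();f0=s['ft_force'];print(s['tool_pos'],f0)
for z in (.2265,.2235,.2210,.2190,.2175):
    g=robot.line_to([X,Y,z],vel=.02,guard=9); robot.pause(.15)
    s=robot.observe();print(z,g,s['tool_pos'].round(4),(s['ft_force']-f0).round(2),s['gripper_width'].round(4))
    if g: break
print(s['time'])
i=robot.grab_frame("scene")
cv2.imwrite("pics/c7.png",cv2.resize(i[150:280,220:350],(600,600)))
E
```

```text
[ 0.58593951 -0.21221995  0.22917547] [-0.71374236 -0.60171409 -0.706147  ]Traceback (most recent call last):
  File "<stdin>", line 7, in <module>
AttributeError: 'float' object has no attribute 'round'
```

```bash
python3 - <<'E'
from h import *
X,Y=.5861,-.2123
f0=np.array([-.71,-.60,-.71])
for z in (.2255,.2235,.2210,.2190,.2175):
    g=robot.line_to([X,Y,z],vel=.02,guard=9); robot.pause(.15)
    s=robot.observe();print(z,g,s['tool_pos'].round(4),(s['ft_force']-f0).round(2),s['gripper_width'])
    if g: break
print(s['time'])
i=robot.grab_frame("scene")
cv2.imwrite("pics/c7.png",cv2.resize(i[150:280,220:350],(600,600)))
E
```

```text
0.2255 False [ 0.5861 -0.2123  0.2255] [0.92 0.58 0.1 ] 0.01966559856951437
0.2235 False [ 0.5862 -0.2124  0.2237] [0.92 1.2  1.33] 0.01940738596536921
0.221 False [ 0.5862 -0.2124  0.2212] [1.24 0.39 2.54] 0.01929093177508264
0.219 False [ 0.5862 -0.2123  0.2191] [1.68 0.42 4.04] 0.01934915968798116
0.2175 False [ 0.5862 -0.2124  0.2179] [0.09 0.16 6.93] 0.019505684767914647
12.975
```

View pics/c7.png

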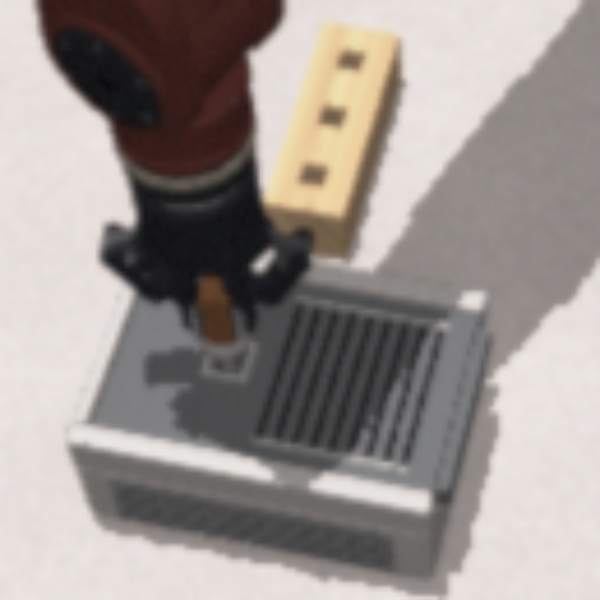

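The force profile matches the button spring and it is now bottomed out at 6.9 N. Next I'll push the slide out along the 78.5° direction.

```bash
python3 - <<'E'
from h import *
d=np.array([np.cos(np.radians(78.5)),np.sin(np.radians(78.5)),0]); p0=np.array([.5861,-.2123,.2177])
f0=np.array([-.71,-.60,-.71])
for L,v,gd in ((.012,.03,20),(.04,.04,20),(.07,.04,20),(.08,.03,15),(.086,.03,12),(.090,.02,12),(.094,.02,12)):
    g=robot.line_to(p0+d*L,vel=v,guard=gd); robot.pause(.05)
    s=robot.observe();F=s['ft_force']-f0
    print(L,g,((s['tool_pos']-p0)@d).round(4),s['tool_pos'].round(4),F.round(2),"along",(F@d).round(2))
    if g: break
robot.pause(.3);s=robot.observe();print((s['ft_force']-f0).round(2))
print(s['time'])
for n,a in(("scene",(150,280,220,350)),("side",(130,230,230,360))):
    i=robot.grab_frame(n);cv2.imwrite(f"pics/c8{n}.png",cv2.resize(i[a[0]:a[1],a[2]:a[3]],None,fx=4.5,fy=4.5))
E
```

```text
0.012 False 0.0123 [ 0.5887 -0.2003  0.2179] [1.31 1.06 6.4 ] along 1.3
0.04 False 0.0402 [ 0.5943 -0.173   0.218 ] [3.29 0.12 5.41] along 0.77
0.07 False 0.0702 [ 0.6004 -0.1436  0.2179] [ 3.73 -0.22  6.26] along 0.53
0.08 False 0.0802 [ 0.6023 -0.1338  0.2179] [ 2.66 -0.17  6.96] along 0.36
0.086 False 0.0853 [ 0.6031 -0.1287  0.2179] [-0.03 -4.48  7.08] along -4.4
0.09 True 0.0859 [ 0.6033 -0.1281  0.2179] [ 0.36 -2.86  4.27] along -2.73
[-1.76 -3.83  1.93]
16.9833
```

View pics/c8scene.png

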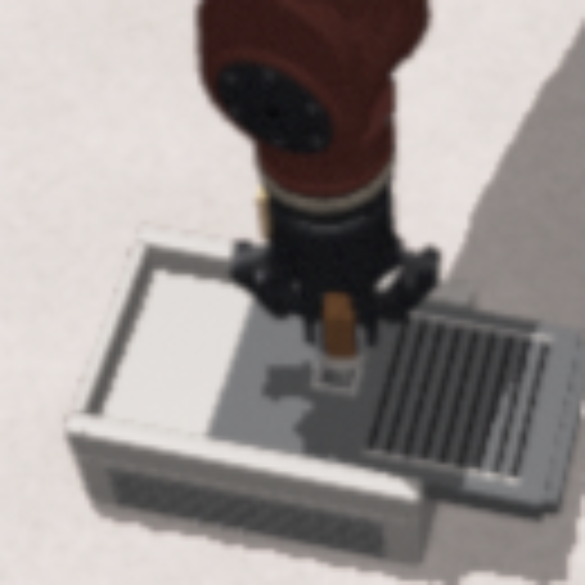

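The slide met its stop: 86 mm of travel less about 4.5 mm of clearance, with the force rising there. The downward force reading dropped afterwards, so I'll press 1 mm more and recheck before letting go.

```bash
python3 - <<'E'
from h import *
d=np.array([np.cos(np.radians(78.5)),np.sin(np.radians(78.5)),0]); p0=np.array([.5861,-.2123,.2177])
f0=np.array([-.71,-.60,-.71])
def show(t):
    s=robot.observe();F=s['ft_force']-f0;print(t,s['time'],((s['tool_pos']-p0)@d).round(4),s['tool_pos'].round(4),s['tcp_rot'].round(1),F.round(2),s['gripper_width'])
show("now")
q=p0+d*.086
for z in (.2175,.2168,.2160):
    q[2]=z; g=robot.line_to(q,vel=.02,guard=15);robot.pause(.3);show((z,g))
    if g: break
q=p0+d*.0875;q[2]=z
g=robot.line_to(q,vel=.02,guard=15);robot.pause(.3);show(("fwd",g))
c=robot.get_calibration("wrist")
cv2.imwrite("pics/w9.png",robot.grab_frame("wrist"))
E
```

```text
now 17.0833 0.086 [ 0.6034 -0.1281  0.218 ] [-1.796e+02 -1.000e-01  1.784e+02] [-1.83 -4.75  1.81] 0.019107003209859905
(0.2175, False) 17.6333 0.0858 [ 0.6032 -0.1282  0.2179] [-179.6    0.   178.4] [-1.59 -2.23  5.87] 0.01925254117273505
(0.2168, False) 18.1833 0.0859 [ 0.6033 -0.1282  0.2177] [-179.6    0.   178.4] [-2.99 -2.83 10.32] 0.019613430084489198
(0.216, False) 18.7333 0.0859 [ 0.6033 -0.1282  0.2176] [-1.796e+02  1.000e-01  1.784e+02] [-4.4  -2.52 14.63] 0.0194732536323102
('fwd', False) 19.2833 0.0864 [ 0.6034 -0.1277  0.2176] [-179.5    0.   178.4] [-5.86 -6.4  14.04] 0.019120053238204954
```

View pics/w9.png

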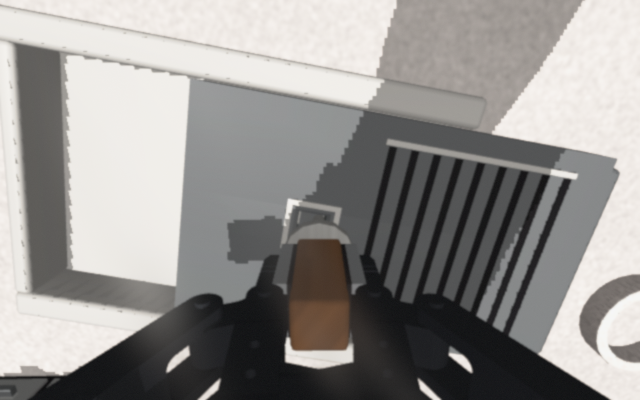

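The button is bottomed at 14 N down and the slide is hard against its stop, both held for over 0.3 s. I'll back off 3 mm, lift straight up, and check the slide and the tool.

```bash
python3 - <<'E'
from h import *
import pickle
d=np.array([np.cos(np.radians(78.5)),np.sin(np.radians(78.5)),0]); p0=np.array([.5861,-.2123,.2177])
q=p0+d*.083;q[2]=.2172
robot.line_to(q,vel=.03)
q[2]=.26;robot.line_to(q,vel=.08)
s=robot.observe();print(s['tool_pos'],s['tcp_rot'],s['ft_force'])
cs=[robot.get_calibration("wrist")];cv2.imwrite("pics/w10.png",robot.grab_frame("wrist"))
q[2]=.29;robot.line_to(q,vel=.2)
robot.move_pose([.4828,.2708,.29],[180,0,178.5])
robot.line_to([.4828,.2708,.24],vel=.15)
s=robot.observe();print(s['time'],s['tool_pos'],s['tcp_rot'],s['gripper_width'])
cs.append(robot.get_calibration("wrist"));cv2.imwrite("pics/w11.png",robot.grab_frame("wrist"))
pickle.dump(cs,open("cal10.pkl","wb"))
i=robot.grab_frame("side");j=robot.grab_frame("scene")
cv2.imwrite("pics/sd11.png",i);cv2.imwrite("pics/sc11.png",j)
cv2.imwrite("pics/c11.png",np.hstack([cv2.resize(i[210:310,235:335],(400,400),interpolation=2),cv2.resize(j[150:250,370:470],(400,400),interpolation=2)]))
cv2.imwrite("pics/c12.png",cv2.resize(j[180:290,220:370],(750,550),interpolation=2))
E
```

```text
[ 0.60261634 -0.13086533  0.25972074] [-1.79657917e+02 -3.65283255e-03  1.78401099e+02] [ 0.33029446 -0.104552   -1.47519947]
22.7083 [0.48298858 0.27032082 0.24021023] [-1.79991336e+02 -2.18487133e-02  1.78453983e+02] 0.01920163501795249
```

View pics/w10.png

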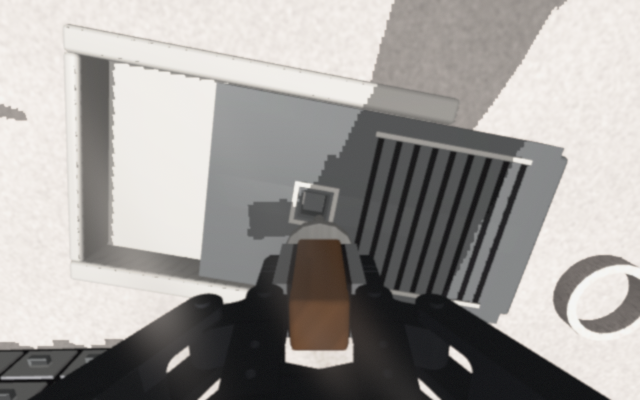

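View pics/w11.png

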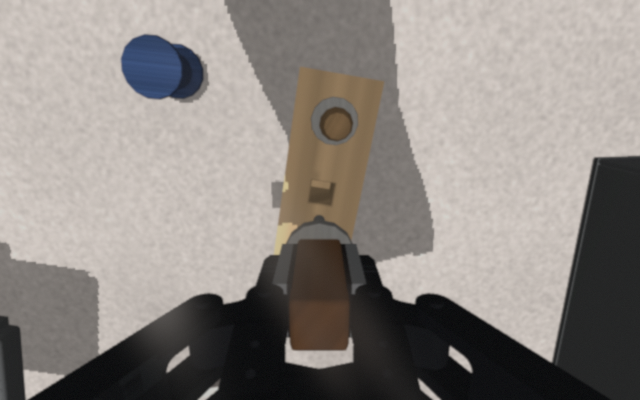

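View pics/c11.png

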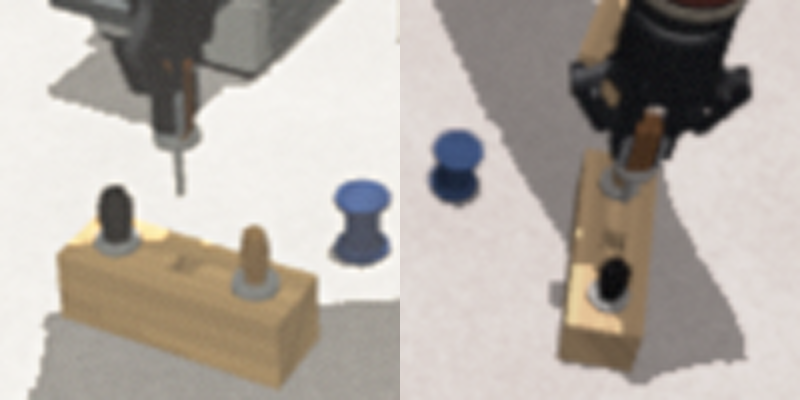

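View pics/c12.png

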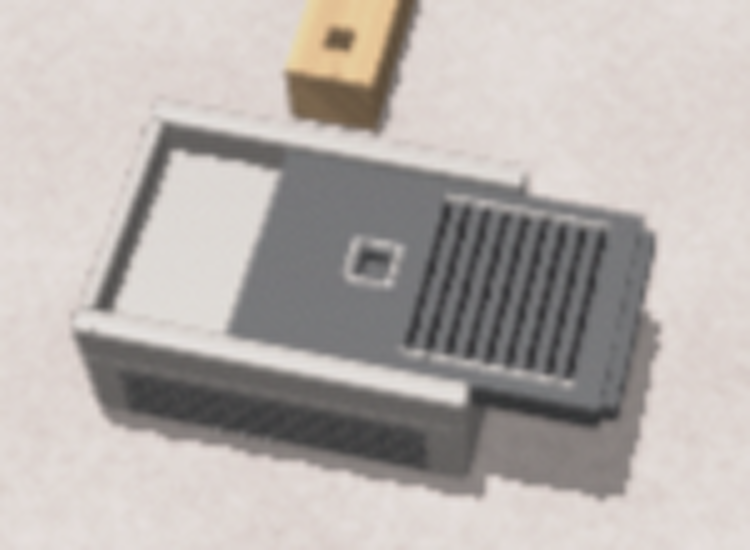

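```bash
python3 - <<'E'
from h import *
a=cv2.imread("pics/w11.png")[170:230,285:355];b=cv2.imread("pics/w10.png")[175:235,280:350]
f=lambda x,g:cv2.resize(np.clip(x*g,0,255).astype(np.uint8),(400,343),interpolation=2)
cv2.imwrite("pics/c13.png",np.hstack([f(a,1.6),f(b,1.2)]))
E
```

```text
(no output)
```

View pics/c13.png

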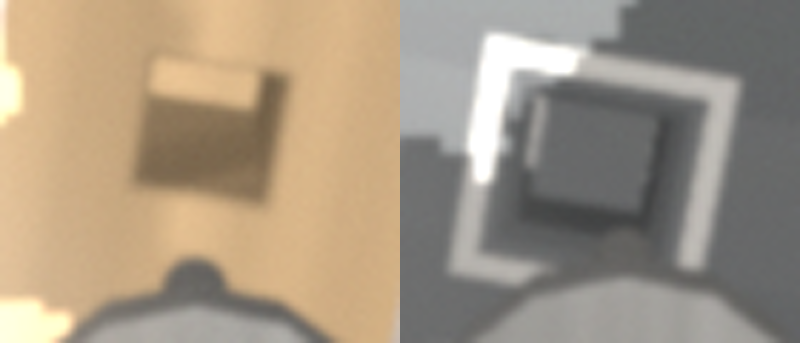

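```bash
python3 - <<'E'
from h import *
import pickle
c10,c11=pickle.load(open("cal10.pkl","rb"));A=cam("",c10);B=cam("",c11);k=5.714
P=[plane(B,285+x/k,170+y/k,.055) for x,y in [(150,55),(288,75),(268,203),(135,185)]]
print("hole",np.mean(P,0),[np.linalg.norm(P[i]-P[i-1]).round(4) for i in range(4)])
zt=.2402-.129
print("tip near edge",plane(B,285+195/k,170+258/k,zt)," -> axis x +.0035; expected TCP .4830 .2703")
P=[plane(A,280+x/k,175+y/k,.106) for x,y in [(87,33),(342,80),(50,272)]]
w=(P[1]+P[2])/2;d=np.array([np.cos(np.radians(78.5)),np.sin(np.radians(78.5)),0])
print("well",w,"slide",(w-np.array([.5860,-.2120,.106]))@d,np.linalg.norm(P[0]-P[1]))
P=[plane(A,280+x/k,175+y/k,.096) for x,y in [(140,92),(258,112),(245,212),(135,195)]]
print("pad size at .096",[np.linalg.norm(P[i]-P[i-1]).round(4) for i in range(4)],np.mean(P,0)-w)
E
```

```text
hole [0.48197719 0.2722139  0.055     ] [np.float64(0.0182), np.float64(0.0186), np.float64(0.0181), np.float64(0.0182)]
tip near edge [0.48013524 0.270193   0.1112    ]  -> axis x +.0035; expected TCP .4830 .2703
well [ 0.60195523 -0.13550804  0.106     ] slide 0.07813732142754515 0.030328943041871972
pad size at .096 [np.float64(0.0134), np.float64(0.0147), np.float64(0.0131), np.float64(0.0139)] [ 9.45607658e-05 -1.07344830e-04 -1.00000000e-02]
```

The slide measures 78 ± 2 mm out, and the button pad measures true to size at its raised height. The stand hole is at (0.4820, 0.2722) and the tool is upright over it. Now I'll put it back.

```bash
python3 - <<'E'
from h import *
X,Y=.4822,.2719
robot.line_to([X,Y,.20],vel=.1);robot.line_to([X,Y,.175],vel=.06)
f0=robot.observe()['ft_force']
g=robot.line_to([X,Y,.144],vel=.06,guard=8);s=robot.observe();print(g,s['tool_pos'],s['ft_force']-f0)
if not g:
    for z in(.141,.1395,.1385):
        g=robot.line_to([X,Y,z],vel=.02,guard=6);robot.pause(.1);s=robot.observe();print(z,g,s['tool_pos'],s['ft_force']-f0)
        if g or (s['ft_force']-f0)[2]>4: break
    i=robot.grab_frame("side");cv2.imwrite("pics/c14.png",cv2.resize(i[210:310,235:335],(500,500),interpolation=2))
print(s['time'])
E
```

```text
False [0.48216943 0.27189047 0.14395932] [-0.65442012  0.1005419   0.09165191]
0.141 False [0.48227374 0.27193167 0.14115637] [-0.55735155  0.81386204 -0.21413947]
0.1395 False [0.48219676 0.2719104  0.13949202] [-1.02068376  1.07410722  0.10984323]
0.1385 False [0.48238174 0.27194418 0.13908846] [-2.22333676 -0.07301718  6.94898919]
25.7417
```

View pics/c14.png

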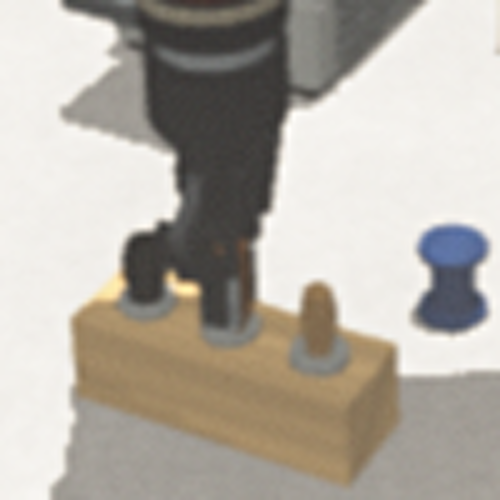

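The collar is seated: contact came at TCP z 0.139, the same height as at pick-up. Now I'll release and withdraw.

```bash
python3 - <<'E'
from h import *
import pickle
robot.line_to([.4822,.2719,.1392],vel=.02)
robot.set_gripper(.055);robot.pause(.2)
robot.line_to([.4822,.2719,.16],vel=.04);robot.line_to([.4822,.2719,.26],vel=.12)
robot.move_pose([.48,.265,.30],[180,0,178.5])
c=robot.get_calibration("wrist");cv2.imwrite("pics/w15.png",robot.grab_frame("wrist"));pickle.dump(c,open("cal15.pkl","wb"))
i=robot.grab_frame("side");cv2.imwrite("pics/sd15.png",i);j=robot.grab_frame("scene");cv2.imwrite("pics/sc15.png",j)
w=cv2.imread("pics/w15.png")
cv2.imwrite("pics/c15.png",np.hstack([cv2.resize(i[230:310,235:335],(400,320),interpolation=2),cv2.resize(w[100:260,220:420],(400,320))]))
print(robot.observe()['time'])
E
```

```text
28.7583
```

View pics/c15.png

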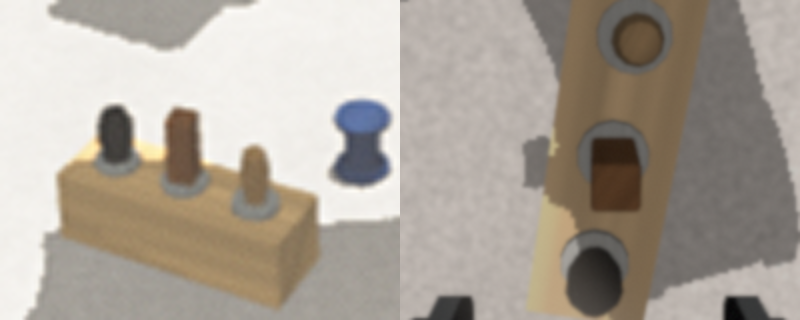

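View pics/sc15.png

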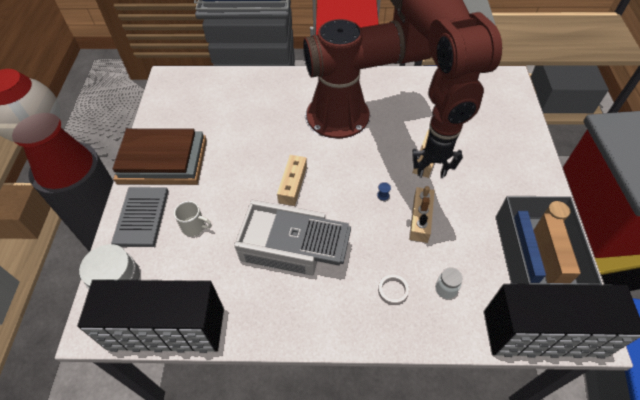

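The side and wrist views show the tool upright in the middle hole with its collar down. The neighbouring tools and the bystanders are where they were, and the slide is out. Handing in.

```bash
python3 - <<'E'
from h import *
robot.pause(.2); robot.job_done(); print(robot.observe()['time'])
E
```

```text
the job is handed in; nothing more can be done
the job is handed in; nothing more can be done
```

I carried out every step and handed the job in at about 29 s of the 54 s; no verdict is reported. I took the square-handled pin tool from the farthest stand's middle hole, pressed the button to the bottom, and pushed the slide out to its stop. I then let the button rise and put the tool back in its hole.

- **Pressing:** the force rose like the button's spring and bottomed out at about 7 N down. At the stop I pressed again to about 14 N and held it for more than 0.3 s.
- **Slide:** the wrist picture put it 78 mm out, give or take about 2 mm, so that picture alone does not prove the 76 mm limit. The push force also rose sharply there after 86 mm of pin travel, which fits the 80 mm stop.
- **Button:** its pad measured true to size at its raised height after I lifted the pin out.
- **Tool back in the stand:** the collar touched down at the same height as at pick-up. The pictures after release show the tool upright in the middle hole. The other two tools and the bystanders look unmoved by eye.
- **Readings that disagreed:**
  - The downward force read only about 2 N just after the slide first met the stop, which is why I pressed again.
  - The white rim of the well measured about 23 mm inside rather than 16 mm. Its centre agreed with the button pad, so I used that.
  - My first rough scene-camera reading of the well was about 4 mm off the wrist camera's.

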